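# Find the switched-on outlet by touch and release its key

### The arm

A 7-joint arm with a two-finger parallel gripper is mounted at the origin on the work surface. World frame = base frame: x ahead of the robot, y to its left, z up, the work surface at z = 0. Lengths are in m, angles in rad, forces in N, time in s.
With the tool pointing down it reaches from about 0.425 to 0.875 m from the base axis. Payload 4.7 kg.
Tool frame: the origin (TCP) lies between the finger pads; the fingertips stand 14 mm ahead of it and the grasp point (between the pads) lies 5 mm behind it; z points along the fingers, y is the line along which they close (so a half turn about z gives the same grasp; the last joint's range is limited). The gripper opens to 87 mm and grips with 3 to 60 N. Pads are 19 mm wide; open, the fingers measure 117 mm over their backs; the gripper's body (75 mm by 190 mm) begins 51 mm behind the grasp point.
Start: joints at [-1.152, 0.321, -0.07, 1.45, 0.023, 1.371, -0.057], TCP at [0.256, 0.597, 0.198] pointing down, gripper open.
Joint ranges: [-2.86, 2.86], [-0.3, 2.09], [-1.38, 1.24], [0.06, 2.45], [-1.56, 4.7], [0.09, 2.05], [-2.69, 2.69]. Speed limits (rad/s): [2.57, 2.57, 3.14, 3.14, 3.14, 3.14, 3.14].

### API

Orientations are given as a rotation vector (axis times angle).
In Python, from bench import ctrl gives the robot as it stands.
- The arm moves only by the tool step_arm, never from a script. Its argument "commands" is a list of rows, each an object with "travel": the shift along the tool's x, y, z in m, a list of three; "turn": the turn, a rotation vector about the tool's x, y, z in degrees, a list of three. A call has 1 to 5 rows; each row is the pose to reach, as a shift and turn from the pose commanded when the call began, along the tool's axes at that moment; what a row does not reach only later rows make up. A row lasts 1/10 s, in which the tool goes at most 50 mm and 8.59 degrees, less where a joint would pass 70% of its speed; a pose out of reach is approached as far as the arm can. A call with a gripper value outside its range is refused whole. "gripper" is the opening, from 0 (shut) to 1 (fully open), set as the call begins (left out, the last holds). The fingers move at their own pace and stop on an object; "force" is the grip in N (left out, the last holds). Time passes only in rows, so rows that repeat a pose let the fingers close. It gives the time, the measured TCP pose, the force, the opening and the grip force at its end, in the units of the state.
- ctrl.get_state(): the state, without advancing time (a new reading comes with each control period).
- ctrl.get_image(name): name is "scene" or "top" or "wrist"; returns the picture (384x512x3 uint8, red, green, blue); there is no depth.
- ctrl.camera_model(name): a dict with "fx", "fy", "cx", "cy" (pixels), "k1" (the pictures are not rectified: a ray, as slopes to the right and down, at radius r is drawn at 1 + k1 r^2 times it, then the intrinsics apply), "R" (3x3) and "t" (3): a world point X has camera coordinates R X + t; the wrist camera has in their place "T_tool_cam" (4x4, takes a point from camera to tool coordinates, whose origin is the TCP and whose axes are the flange's). Camera axes: x right, y down, z forward; pixel columns grow to the right and rows downward; lengths in m; the calibration is good to about 2 mm. A picture is of the moment at which its call begins: read the wrist's pose just before it. camera_model takes no time and is no camera call.
- ctrl.close_job(): hands the job in; it is judged then, once.
The state is a dict: "time": time; "joint_positions": joint angles; "qd": joint speeds; "joint_torque": joint torques, N m; "position": TCP position; "tool_rot": TCP orientation; "ft_force": force on the tool from outside, world axes, zero at the start; "torque": the same for the moment, N m; "grip_width": opening from 0.0 (shut) to 1.0 (fully open); "grip_force": force on a finger pad.
Only numpy, scipy, OpenCV 4.12 (cv2) and the standard library are available. Lean on these libraries where they do the work, as an engineer would, in place of code of your own. Each camera call takes 0.05 s, during which the arm holds its last target. There are 200 camera calls.

### The job

One outlet of the power block on the craft table has been left on: its push key is latched a few millimetres lower than its three identical neighbours. Check the whole row first: with the fingertips tap each of the four keys in turn, from the robot's left to its right, so lightly that none of them switches over; only then press the key that was down to the bottom of its stroke and let go, so that it springs up and all four outlets are off. Leave the other three keys up and everything else on the table where it lies.

Things in the scene. Friction and masses are not known exactly. Their poses are not given: they have to be found in the camera images.
- power_block: white bench power block screwed to the table, 136 mm deep (x), 276 mm long (y), flat deck 44 mm high: four sockets along its far half (two of them hold black USB chargers that reach 79 mm above the table, centred 66 mm behind the keys), one push key in front of each socket, the row of keys 32 mm to the robot's side of its middle. Origin: middle of its underside; x points away from the robot, y along the row of keys to the robot's left
- switch_a: push switch a, one of four identical ones in a row on top of the power block: grey key cap 30 x 25 mm (x, y) standing in a thin frame 42 x 37 mm. Origin: centre of the key, at the height of the block's deck (44 mm above the table); axes as power_block. The flat top of the cap is 15 mm above this origin when the key is up, lower by the value of its joint otherwise. Which switch stands at which place in the row, 56 mm apart, differs from start to start
- key_a (a joint): how far key a is pressed down, m: 0 = up (off), about 0.0042 = latched down (on), 0.008 = bottom of its stroke. Push-push action: pressed to the bottom and let go, an up key stays latched and a latched key springs up to 0; pressed less far, it goes back to where it was. The spring gives way from about 2.5 N on an up key and 4.5 N on a latched one, and takes 6.5 N to the bottom, where the key stops hard
- switch_b: push switch b, one of four identical ones in a row on top of the power block: grey key cap 30 x 25 mm (x, y) standing in a thin frame 42 x 37 mm. Origin: centre of the key, at the height of the block's deck (44 mm above the table); axes as power_block. The flat top of the cap is 15 mm above this origin when the key is up, lower by the value of its joint otherwise. Which switch stands at which place in the row, 56 mm apart, differs from start to start
- key_b (a joint): how far key b is pressed down, m: 0 = up (off), about 0.0042 = latched down (on), 0.008 = bottom of its stroke. Push-push action: pressed to the bottom and let go, an up key stays latched and a latched key springs up to 0; pressed less far, it goes back to where it was. The spring gives way from about 2.5 N on an up key and 4.5 N on a latched one, and takes 6.5 N to the bottom, where the key stops hard
- switch_c: push switch c, one of four identical ones in a row on top of the power block: grey key cap 30 x 25 mm (x, y) standing in a thin frame 42 x 37 mm. Origin: centre of the key, at the height of the block's deck (44 mm above the table); axes as power_block. The flat top of the cap is 15 mm above this origin when the key is up, lower by the value of its joint otherwise. Which switch stands at which place in the row, 56 mm apart, differs from start to start
- key_c (a joint): how far key c is pressed down, m: 0 = up (off), about 0.0042 = latched down (on), 0.008 = bottom of its stroke. Push-push action: pressed to the bottom and let go, an up key stays latched and a latched key springs up to 0; pressed less far, it goes back to where it was. The spring gives way from about 2.5 N on an up key and 4.5 N on a latched one, and takes 6.5 N to the bottom, where the key stops hard
- switch_d: push switch d, one of four identical ones in a row on top of the power block: grey key cap 30 x 25 mm (x, y) standing in a thin frame 42 x 37 mm. Origin: centre of the key, at the height of the block's deck (44 mm above the table); axes as power_block. The flat top of the cap is 15 mm above this origin when the key is up, lower by the value of its joint otherwise. Which switch stands at which place in the row, 56 mm apart, differs from start to start
- key_d (a joint): how far key d is pressed down, m: 0 = up (off), about 0.0042 = latched down (on), 0.008 = bottom of its stroke. Push-push action: pressed to the bottom and let go, an up key stays latched and a latched key springs up to 0; pressed less far, it goes back to where it was. The spring gives way from about 2.5 N on an up key and 4.5 N on a latched one, and takes 6.5 N to the bottom, where the key stops hard
- hammer: hammer, 290 mm long, red handle, lying on the table to the right; bystander. Origin: centre of its underside
- birdhouse: half-built bird house, a pine box 200 x 150 x 150 mm open towards the robot; bystander. Origin: centre of its underside
- board: pine board offcut 140 x 100 x 18 mm lying flat; bystander. Origin: centre of its underside
- nail_bowl: bowl of nails, 132 mm across, 45 mm high; bystander. Origin: centre of its underside
- glue: white wood-glue bottle, 48 mm across, 115 mm high, upright beyond the right end of the block; bystander. Origin: centre of its underside
- scissors: grey-handled scissors, 215 mm long, lying in front of the block; bystander. Origin: centre of its underside
- tape_measure: yellow tape measure 66 x 69 x 34 mm beyond the left end of the block; bystander. Origin: centre of its underside
- disc: pine disc 40 mm across, 18 mm high, in front of the block; bystander. Origin: centre of its underside

How it is judged:
On the way, in this order (a step that is already met when the one before it is completed fails the run):
1. the fingers touch the leftmost key of the row (((y of switch_a in the frame of power_block between 0.064 and 0.104 m and contact force between the fingers and switch_a above 0.3 N) or (y of switch_b in the frame of power_block between 0.064 and 0.104 m and contact force between the fingers and switch_b above 0.3 N) or (y of switch_c in the frame of power_block between 0.064 and 0.104 m and contact force between the fingers and switch_c above 0.3 N) or (y of switch_d in the frame of power_block between 0.064 and 0.104 m and contact force between the fingers and switch_d above 0.3 N))).
2. the fingers touch the second key of the row (((y of switch_a in the frame of power_block between 0.008 and 0.048 m and contact force between the fingers and switch_a above 0.3 N) or (y of switch_b in the frame of power_block between 0.008 and 0.048 m and contact force between the fingers and switch_b above 0.3 N) or (y of switch_c in the frame of power_block between 0.008 and 0.048 m and contact force between the fingers and switch_c above 0.3 N) or (y of switch_d in the frame of power_block between 0.008 and 0.048 m and contact force between the fingers and switch_d above 0.3 N))).
3. the fingers touch the third key of the row (((y of switch_a in the frame of power_block between -0.048 and -0.008 m and contact force between the fingers and switch_a above 0.3 N) or (y of switch_b in the frame of power_block between -0.048 and -0.008 m and contact force between the fingers and switch_b above 0.3 N) or (y of switch_c in the frame of power_block between -0.048 and -0.008 m and contact force between the fingers and switch_c above 0.3 N) or (y of switch_d in the frame of power_block between -0.048 and -0.008 m and contact force between the fingers and switch_d above 0.3 N))).
4. the fingers touch the rightmost key of the row (((y of switch_a in the frame of power_block between -0.104 and -0.064 m and contact force between the fingers and switch_a above 0.3 N) or (y of switch_b in the frame of power_block between -0.104 and -0.064 m and contact force between the fingers and switch_b above 0.3 N) or (y of switch_c in the frame of power_block between -0.104 and -0.064 m and contact force between the fingers and switch_c above 0.3 N) or (y of switch_d in the frame of power_block between -0.104 and -0.064 m and contact force between the fingers and switch_d above 0.3 N))).
5. after that, the key that was latched down has been pressed and has sprung up (value of joint key_c below 0.0015 m), for 0.2 s.
At the end, for the whole second after the job is handed in: All four keys are up (each within 1.5 mm of the top of its stroke), after all four were touched from left to right and the latched one was then pressed (value of joint each of key_a, key_b, key_c, key_d below 0.0015 m).
It fails at once if one of the three keys that were up is pressed so far that it switches over (more than 7.6 of its 8 mm) (value of joint any of key_a, key_b, key_d above 0.0076 m).
It fails at once if something lying on the table is lifted or shifted by more than 15 mm (distance of any of hammer, birdhouse, board, nail_bowl, glue, scissors, tape_measure, disc from where it was at the start of the episode above 0.015 m).
It also fails if it takes over 48 s, if anything falls off the work surface, if the arm or the gripper's body presses on something with over 40 N, if the wrist force passes 120 N, or if a joint passes its speed limit or range.

## Working session

There is one attempt and no reset: what is moved stays moved. The work goes in short steps, Python scripts to look and compute and a tool call to move; the robot and the scene stay as the last step left them, time stands still between calls to the robot, and variables do not carry over. Pictures are saved under pics/ and viewed, at most 10 in all, crops included, and the job is handed in when it is done.

Besides the shell and the picture viewer there is one more tool, called after "Request:" by a JSON object that holds its "op" and its "data". step_arm: Moves the arm, as the interface text tells. Its arguments: {"type":"object","properties":{"commands":{"type":"array"},"gripper":{"type":"number"},"force":{"type":"number"}},"required":["commands"]}

```bash
mkdir -p pics
python3 - <<'E'
from bench import ctrl
import cv2, numpy as np
s=ctrl.get_state(); print(s)
for n in("top","scene"):
    im=ctrl.get_image(n); cv2.imwrite(f"pics/{n}0.png",im[:,:,::-1]); print(n,ctrl.camera_model(n))
print(ctrl.camera_model("wrist"))
E
```

```text
{'time': 0.0, 'joint_positions': array([-1.15189359,  0.32182507, -0.07010363,  1.45169977,  0.02258364,
        1.37078162, -0.05686188]), 'qd': array([ 0.00063805,  0.00061046, -0.00093112,  0.00102354,  0.00048833,
       -0.00050522, -0.00050564]), 'joint_torque': array([ 1.85775007e-04, -4.91292751e+01, -4.03902456e-01, -3.12518835e+01,
       -6.39309967e-02,  4.43001674e-02,  2.03352815e-04]), 'position': array([0.25578582, 0.59689313, 0.19644792]), 'tool_rot': array([-6.31338011e-01, -3.07718214e+00,  2.98617055e-03]), 'ft_force': array([0.22363849, 0.49819265, 0.36349183]), 'torque': array([-0.05085348,  0.00699177, -0.04530651]), 'grip_force': 0.0, 'grip_width': 0.9999459328942553}
top {'fx': 355.15353072561146, 'fy': 355.15353072561146, 'cx': 255.75857627036171, 'cy': 193.33258062454692, 'k1': 0.027692523808640183, 'R': array([[ 0.13634327, -0.99065765, -0.00281787],
       [-0.97001464, -0.13292341, -0.2034772 ],
       [ 0.20120169,  0.03047612, -0.97907563]]), 't': array([-0.04622998,  0.56401008,  0.9647565 ])}
scene {'fx': 393.7900518445894, 'fy': 393.7900518445894, 'cx': 253.51135331385467, 'cy': 182.1941773520331, 'k1': -0.13046190495702004, 'R': array([[ 0.58437478,  0.81147018, -0.00471842],
       [ 0.61766311, -0.44856205, -0.64597551],
       [-0.52630637,  0.37457741, -0.76334355]]), 't': array([-0.34656706, -0.28347575,  1.57462221])}
{'fx': 281.31430203557744, 'fy': 281.31430203557744, 'cx': 259.49339861912085, 'cy': 189.91676440418874, 'k1': -0.01825771534446079, 'T_tool_cam': array([[ 1.51234093e-04, -9.55010826e-01, -2.96570902e-01,
         8.12997482e-02],
       [ 9.99999831e-01, -2.20506846e-05,  5.80949477e-04,
        -1.55922499e-04],
       [-5.61352631e-04, -2.96570940e-01,  9.55010661e-01,
        -1.87275195e-01],
       [ 0.00000000e+00,  0.00000000e+00,  0.00000000e+00,
         1.00000000e+00]])}
```

View pics/top0.png

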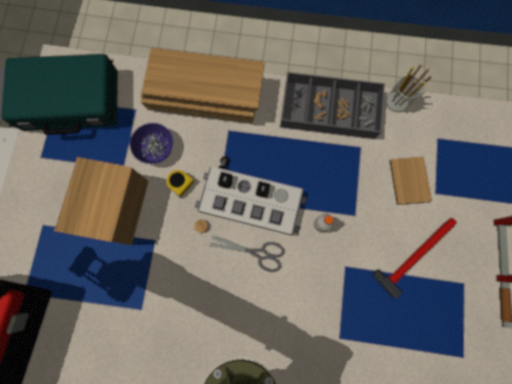

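View pics/scene0.png

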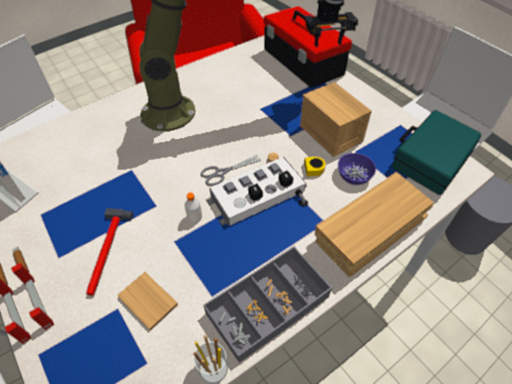

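The top view shows the block at about (252,201), with its keys at about (220,203), (238,207), (257,212) and (276,216). The chargers are at (226,180) and (263,189), the birdhouse is to the left at (100,200), and the glue is at (325,222). The scene view agrees.

```bash
cat > h.py <<'E'
import numpy as np, cv2
from scipy.spatial.transform import Rotation as Ro
from bench import ctrl
def ray(cam,uv,s=None):
    m=ctrl.camera_model(cam); p=np.array([[(uv[0]-m['cx'])/m['fx'],(uv[1]-m['cy'])/m['fy']]])
    q=cv2.undistortPoints(np.array([[uv]],float),np.array([[m['fx'],0,m['cx']],[0,m['fy'],m['cy']],[0,0,1]]),np.array([m['k1'],0,0,0.]))[0,0]
    d=np.array([q[0],q[1],1.])
    if cam!='wrist': return -m['R'].T@m['t'], m['R'].T@d
    T=m['T_tool_cam']; R=Ro.from_rotvec(s['tool_rot']).as_matrix()
    return R@T[:3,3]+s['position'], R@T[:3,:3]@d
def on(cam,uv,z,s=None):
    o,d=ray(cam,uv,s); return o+d*(z-o[2])/d[2]
E
python3 - <<'E'
from h import *
im=cv2.imread('pics/top0.png'); g=im.max(2)
sub=g[190:232,200:300]
big=cv2.resize(im[155:240,185:345],None,fx=5,fy=5,interpolation=cv2.INTER_CUBIC); cv2.imwrite('pics/crop.png',big)
m=((g<140)).astype(np.uint8)
n,l,st,c=cv2.connectedComponentsWithStats(m,connectivity=4)
for i in range(1,n):
    if 195<c[i][0]<335 and 150<c[i][1]<240: print(st[i],c[i],on('top',c[i],.058))
E
```

```text
[ 195  130  167  106 8952] [294.72777033 173.39756479] [ 0.63916106 -0.07337818  0.058     ]
[210 168   1   1   1] [210. 168.] [0.6217835  0.17371032 0.058     ]
[203 169   7  13  44] [206.         175.52272727] [0.59780981 0.18155912 0.058     ]
[255 181  33  21 423] [269.73049645 191.49408983] [ 0.57586725 -0.00822119  0.058     ]
[212 195  16  17 190] [219.5        202.67894737] [0.52386184 0.1300775  0.058     ]
[231 200  15  16 190] [238.18947368 207.35263158] [0.5177125  0.07507149 0.058     ]
[250 204  15  17 191] [256.93193717 212.04188482] [0.51158064 0.02020431 0.058     ]
[269 209  15  17 195] [275.83076923 216.81538462] [ 0.50531436 -0.03481231  0.058     ]
[199 220  12  14  98] [205.3877551  226.01020408] [0.45234469 0.15902537 0.058     ]
[323 220   1   1   1] [323. 220.] [ 0.5145063  -0.16813234  0.058     ]
```

View pics/crop.png

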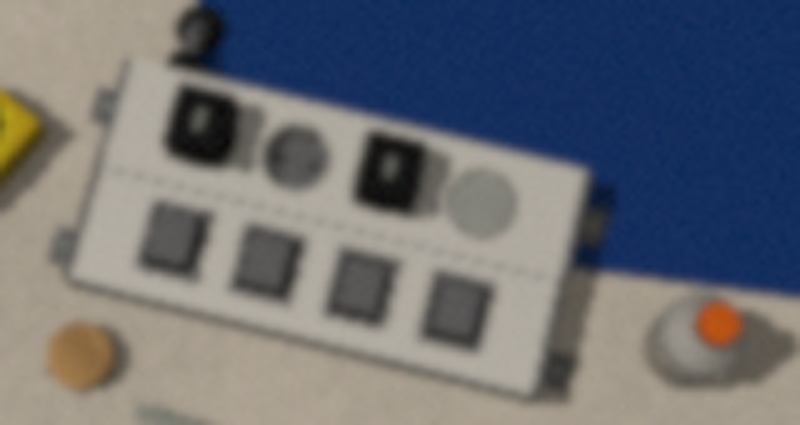

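Request:
{"op": "step_arm", "data": {"commands": [{"travel": [-0.04,-0.03,-0.02],"turn": [0,0,0]},{"travel": [-0.08,-0.06,-0.02],"turn": [0,0,0]},{"travel": [-0.11,-0.08,-0.02],"turn": [0,0,0]},{"travel": [-0.15,-0.11,-0.02],"turn": [0,0,0]},{"travel": [-0.18,-0.135,-0.02],"turn": [0,0,0]}], "gripper": 0}}

```text
time: 0.6
position: [0.37, 0.3994, 0.2172]
tool_rot: [0.635, 3.076, -0.002]
ft_force: [0.5, 0.1, 0.8]
grip_width: 0.63
grip_force: 0.0
```

Request:
{"op": "step_arm", "data": {"commands": [{"travel": [-0.04,-0.03,0],"turn": [0,0,-4]},{"travel": [-0.08,-0.06,0],"turn": [0,0,-8]},{"travel": [-0.11,-0.085,0],"turn": [0,0,-12]},{"travel": [-0.15,-0.11,0],"turn": [0,0,-15]},{"travel": [-0.18,-0.135,0],"turn": [0,0,-17]}]}}

```text
time: 1.1
position: [0.4817, 0.2049, 0.2173]
tool_rot: [0.169, 3.137, -0.001]
ft_force: [1.1, -0.2, -0.5]
grip_width: 0.173
grip_force: 0.0
```

```bash
cat >> h.py <<'E'
def rel(x,y,z,yaw_y=83.6):
    "shift and yaw turn in tool axes from the measured pose; yaw_y = heading of tool y, deg"
    s=ctrl.get_state(); R=Ro.from_rotvec(s['tool_rot']).as_matrix()
    a=np.radians(yaw_y); Y=np.array([np.cos(a),np.sin(a),0]); Z=np.array([0,0,-1.]); T=np.c_[np.cross(Y,Z),Y,Z]
    print('t',s['time'],'pos',s['position'].round(4),'F',s['ft_force'].round(2),'w',round(s['grip_width'],3))
    print('travel',(R.T@(np.array([x,y,z])-s['position'])).round(4),'turn',np.degrees(Ro.from_matrix(R.T@T).as_rotvec()).round(2))
E
python3 -c "
from h import *
rel(.524,.130,.12)"
```

```text
t 1.1 pos [0.4817 0.2049 0.2173] F [ 1.07 -0.2  -0.49] w 0.173
travel [-0.05   -0.0699  0.0974] turn [-0.02  0.02  0.23]
```

Request:
{"op": "step_arm", "data": {"commands": [{"travel": [-0.02,-0.045,0],"turn": [0,0,0]},{"travel": [-0.04,-0.09,0],"turn": [0,0,0]},{"travel": [-0.04,-0.1,0],"turn": [0,0,0]},{"travel": [-0.04,-0.1,0],"turn": [0,0,0]},{"travel": [-0.04,-0.1,0],"turn": [0,0,0]}]}}

```text
time: 1.6
position: [0.509, 0.1055, 0.2173]
tool_rot: [-0.167, -3.137, -0.002]
ft_force: [-0.2, 1.5, 0.1]
grip_width: 0.003
grip_force: 0.0
```

Run:
```python
from h import *
s=ctrl.get_state(); im=ctrl.get_image("wrist")[:,:,::-1].copy(); cv2.imwrite('pics/w1.png',im)
g=im.max(2); m=((g<140)).astype(np.uint8)
n,l,st,c=cv2.connectedComponentsWithStats(m,connectivity=4)
for i in range(1,n):
    if 300<st[i][4]<20000: print(st[i],c[i].round(1),on('wrist',c[i],.059,s).round(4), [r.round(1) for r in cv2.minAreaRect(np.argwhere(l==i)[:,::-1].astype(np.float32))[:2] for r in [np.array(r)]])
rel(.524,.130,.12)
```

```text
[ 120   58  122   68 2485] [162.9  91.4] [0.4033 0.0036 0.059 ] [array([180.3,  86.9]), array([ 68.6, 117.2])]
[267 165  30  30 858] [281.9 179.5] [0.524  0.1326 0.059 ] [array([281.5, 179.5]), array([29., 29.])]
[333 167  48  52 919] [353.7 190.7] [0.5488 0.2236 0.059 ] [array([356.5, 190.6]), array([30.5, 51.5])]
[365 188  35  33 876] [382.6 204. ] [0.5712 0.2613 0.059 ] [array([382.5, 204. ]), array([30.4, 34.6])]
t 1.65 pos [0.5089 0.1061 0.2173] F [ 0.08 -0.16  0.82] w 0.006
travel [-0.0125  0.0253  0.0973] turn [ 0.04 -0.04  0.38]
```

View pics/w1.png

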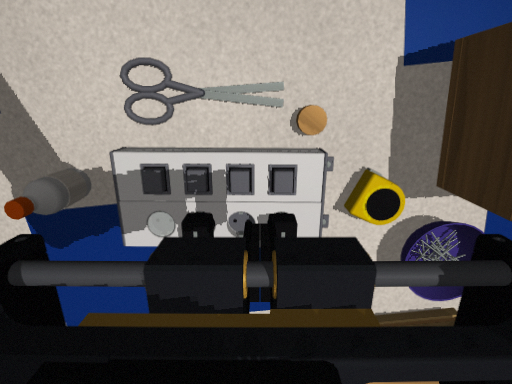

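The wrist view confirms the row: K1 (283,180), K2 (240,180), K3 (197,180) and K4 (154,180). K1 lies at (0.524, 0.131), within 3 mm of the top view.

Request:
{"op": "step_arm", "data": {"commands": [{"travel": [-0.012,0.025,0.03],"turn": [0,0,0]},{"travel": [-0.012,0.025,0.07],"turn": [0,0,0]},{"travel": [-0.012,0.025,0.11],"turn": [0,0,0]},{"travel": [-0.012,0.025,0.132],"turn": [0,0,0]},{"travel": [-0.012,0.025,0.132],"turn": [0,0,0]}]}}

```text
time: 2.15
position: [0.5206, 0.1289, 0.0817]
tool_rot: [-0.163, -3.13, 0.004]
ft_force: [-0.9, -0.2, -0.4]
grip_width: 0.004
grip_force: 0.0
```

Request:
{"op": "step_arm", "data": {"commands": [{"travel": [0,0,0.003],"turn": [0,0,0]},{"travel": [0,0,0.006],"turn": [0,0,0]},{"travel": [0,0,0.009],"turn": [0,0,0]},{"travel": [0,0,0.0095],"turn": [0,0,0]},{"travel": [0,0,0.0095],"turn": [0,0,0]}]}}

```text
time: 2.65
position: [0.5245, 0.1274, 0.0766]
tool_rot: [0.17, 3.136, 0.001]
ft_force: [0.4, -0.7, -0.2]
grip_width: 0.003
grip_force: 0.0
```

Request:
{"op": "step_arm", "data": {"commands": [{"travel": [0,0.003,0.001],"turn": [0,0,0]},{"travel": [0,0.003,0.002],"turn": [0,0,0]},{"travel": [0,0.003,0.003],"turn": [0,0,0]},{"travel": [0,0.003,0.003],"turn": [0,0,0]},{"travel": [0,0.003,0.003],"turn": [0,0,0]}]}}

```text
time: 3.15
position: [0.5245, 0.1303, 0.073]
tool_rot: [-0.17, -3.137, 0.0]
ft_force: [-0.2, -0.3, -0.3]
grip_width: 0.007
grip_force: 0.0
```

Request:
{"op": "step_arm", "data": {"commands": [{"travel": [0,0,0.0005],"turn": [0,0,0]},{"travel": [0,0,0.001],"turn": [0,0,0]},{"travel": [0,0,0.001],"turn": [0,0,0]}]}}

```text
time: 3.45
position: [0.5245, 0.1303, 0.072]
tool_rot: [-0.17, -3.137, 0.0]
ft_force: [0.4, -0.1, 0.2]
grip_width: 0.005
grip_force: 0.0
```

Request:
{"op": "step_arm", "data": {"commands": [{"travel": [0,0,0.0005],"turn": [0,0,0]},{"travel": [0,0,0.001],"turn": [0,0,0]},{"travel": [0,0,0.001],"turn": [0,0,0]}]}}

```text
time: 3.75
position: [0.5245, 0.1303, 0.071]
tool_rot: [-0.17, -3.137, 0.0]
ft_force: [0.2, -0.3, 0.2]
grip_width: 0.004
grip_force: 0.0
```

Request:
{"op": "step_arm", "data": {"commands": [{"travel": [0,0,0.0005],"turn": [0,0,0]},{"travel": [0,0,0.001],"turn": [0,0,0]},{"travel": [0,0,0.001],"turn": [0,0,0]}]}}

```text
time: 4.05
position: [0.5245, 0.1303, 0.07]
tool_rot: [-0.17, -3.137, 0.0]
ft_force: [-0.4, 0.4, -0.2]
grip_width: 0.003
grip_force: 0.0
```

Request:
{"op": "step_arm", "data": {"commands": [{"travel": [0,0,0.0005],"turn": [0,0,0]},{"travel": [0,0,0.001],"turn": [0,0,0]},{"travel": [0,0,0.001],"turn": [0,0,0]}]}}

```text
time: 4.35
position: [0.5245, 0.1303, 0.069]
tool_rot: [-0.17, -3.137, -0.0]
ft_force: [0.7, 0.2, -0.2]
grip_width: 0.002
grip_force: 0.0
```

Request:
{"op": "step_arm", "data": {"commands": [{"travel": [0,0,0.0005],"turn": [0,0,0]},{"travel": [0,0,0.001],"turn": [0,0,0]},{"travel": [0,0,0.001],"turn": [0,0,0]}]}}

```text
time: 4.65
position: [0.5245, 0.1304, 0.068]
tool_rot: [-0.17, -3.137, -0.0]
ft_force: [0.4, -0.1, 0.6]
grip_width: 0.007
grip_force: 0.0
```

Request:
{"op": "step_arm", "data": {"commands": [{"travel": [0,0,0.0005],"turn": [0,0,0]},{"travel": [0,0,0.001],"turn": [0,0,0]},{"travel": [0,0,0.001],"turn": [0,0,0]}]}}

```text
time: 4.95
position: [0.5244, 0.1303, 0.067]
tool_rot: [-0.17, -3.137, 0.0]
ft_force: [-0.6, 0.3, 0.1]
grip_width: 0.009
grip_force: 0.0
```

Request:
{"op": "step_arm", "data": {"commands": [{"travel": [0,0,0.0005],"turn": [0,0,0]},{"travel": [0,0,0.001],"turn": [0,0,0]},{"travel": [0,0,0.001],"turn": [0,0,0]}]}}

```text
time: 5.25
position: [0.5245, 0.1303, 0.066]
tool_rot: [-0.17, -3.137, -0.0]
ft_force: [-0.4, 0.8, -0.7]
grip_width: 0.011
grip_force: 0.0
```

Run:
```python
from h import *
s=ctrl.get_state(); print(s['ft_force'],s['torque'],s['position'])
im=ctrl.get_image("scene")[:,:,::-1]; a=cv2.resize(im[140:230,190:330],None,fx=5,fy=5,interpolation=cv2.INTER_CUBIC); cv2.imwrite('pics/s2.png',a)
im=ctrl.get_image("wrist")[:,:,::-1]; cv2.imwrite('pics/w2.png',im)
```

```text
[-0.38624607  0.79986039 -0.71733454] [ 0.05126149 -0.00011443  0.00958669] [0.52449551 0.1303304  0.06599901]
```

View pics/w2.png

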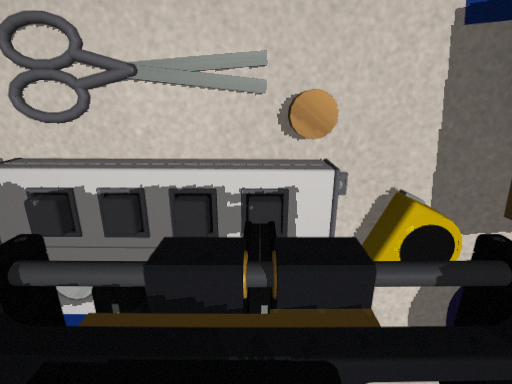

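View pics/s2.png

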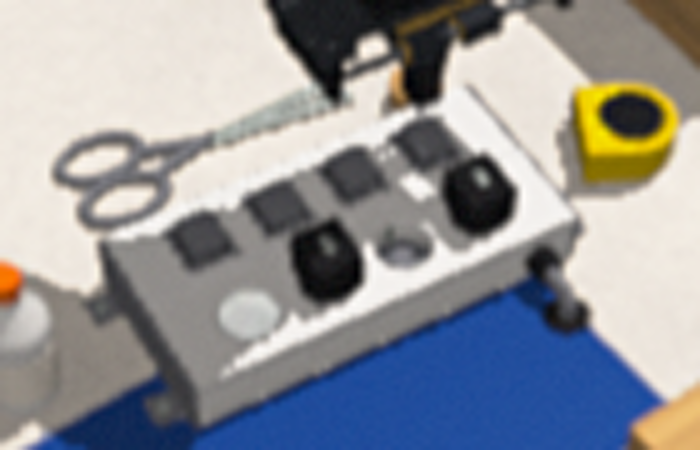

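```bash
cat >> h.py <<'E'
def proj(cam,X):
    m=ctrl.camera_model(cam)
    if cam=='wrist':
        s=ctrl.get_state(); T=m['T_tool_cam']; R=Ro.from_rotvec(s['tool_rot']).as_matrix()
        c=T[:3,:3].T@(R.T@(np.array(X)-s['position'])-T[:3,3])
    else: c=m['R']@np.array(X)+m['t']
    p=c[:2]/c[2]; p=p*(1+m['k1']*(p@p)); return (p*m['fx']+[m['cx'],m['cy']]).round(1)
E
python3 - <<'E'
from h import *
for z in(.052,.058,.064): print(z,(proj('scene',[.5245,.1303,z])-[190,140])*5,proj('wrist',[.5245,.1303,z]))
for i in range(4):
    k=np.array([.524,.131])-i*.056*np.array([.1117,.9937]); print(k,(proj('scene',[*k,.059])-[190,140])*5,proj('wrist',[*k,.059]))
E
```

```text
0.052 [416.  133.5] [259.6 213.2]
0.058 [416.5 127.5] [259.6 216.2]
0.064 [416.5 121. ] [259.6 219.4]
[0.524 0.131] [416.5 125.5] [260.5 216.1]
[0.5177448 0.0753528] [343.5 156.5] [185.4 215.7]
[0.5114896 0.0197056] [268.  188.5] [110.8 215.4]
[ 0.5052344 -0.0359416] [190.5 221.5] [ 37.4 214.9]
```

The scene crop shows the finger ending at about (422,98), above K1 at (425,142). By the calibration it should cover K1. The wrist view has K1 at (267,213), with no fingertip clearly over it. I'll brighten a zoomed crop to check.

Run:
```python
from h import *
a=cv2.imread('pics/w2.png')[165:265,200:330]; b=cv2.imread('pics/s2.png')
a=cv2.resize(a,(650,500),interpolation=cv2.INTER_NEAREST)
a=(255*(a/255.)**.4).astype(np.uint8); cv2.imwrite('pics/w2z.png',a)
```

```text
(no output)
```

View pics/w2z.png

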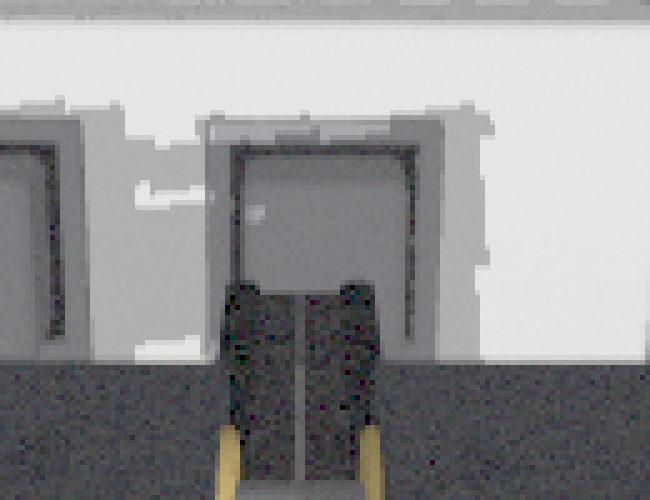

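Run:
```python
from h import *
s=ctrl.get_state();R=Ro.from_rotvec(s['tool_rot']).as_matrix()
for z in(.014,.005,-.005,-.015,-.025,-.035):
  for x in (.0095,0,-.0095):
    X=s['position']+R@[x,0,z]; print(z,x,proj('wrist',X),(proj('scene',X)-[190,140])*5+2)
# triangulate
o1,d1=ray('wrist',(260,222),s);o2,d2=ray('scene',(190+420/5,140+96/5))
A=np.c_[d1,-d2];k=np.linalg.lstsq(A,o2-o1,rcond=None)[0]
print(o1+d1*k[0],o2+d2*k[1])
```

```text
0.014 0.0095 [259.7 201.6] [410.5 126. ]
0.014 0 [259.7 213.3] [418.  135.5]
0.014 -0.0095 [259.7 224.6] [425.5 144.5]
0.005 0.0095 [259.7 205.8] [411. 117.]
0.005 0 [259.7 217.9] [418.5 126. ]
0.005 -0.0095 [259.7 229.6] [426.  135.5]
-0.005 0.0095 [259.7 210.9] [411.5 106.5]
-0.005 0 [259.7 223.4] [419. 116.]
-0.005 -0.0095 [259.7 235.6] [426.5 125. ]
-0.015 0.0095 [259.7 216.4] [412.  96.]
-0.015 0 [259.7 229.5] [419.5 105.5]
-0.015 -0.0095 [259.7 242.3] [427.  114.5]
-0.025 0.0095 [259.7 222.6] [412.5  85.5]
-0.025 0 [259.7 236.3] [420.  95.]
-0.025 -0.0095 [259.7 249.6] [427.5 104. ]
-0.035 0.0095 [259.8 229.5] [413.  75.]
-0.035 0 [259.8 243.8] [420.5  84. ]
-0.035 -0.0095 [259.8 257.7] [428.5  93.5]
[0.51891689 0.13113058 0.08143851] [0.52107142 0.13497854 0.08220819]
```

Both views put the fingertips about 25 mm above the caps, so the closed fingers end higher than the text says. I'll keep descending with force checks.

Request:
{"op": "step_arm", "data": {"commands": [{"travel": [0,0.003,0.002],"turn": [0,0,0]},{"travel": [0,0.003,0.004],"turn": [0,0,0]},{"travel": [0,0.003,0.004],"turn": [0,0,0]}]}}

```text
time: 5.65
position: [0.5245, 0.1335, 0.0616]
tool_rot: [-0.169, -3.136, 0.0]
ft_force: [-0.1, -0.8, -0.1]
grip_width: 0.004
grip_force: 0.0
```

Request:
{"op": "step_arm", "data": {"commands": [{"travel": [0,0,0.002],"turn": [0,0,0]},{"travel": [0,0,0.004],"turn": [0,0,0]},{"travel": [0,0,0.004],"turn": [0,0,0]}]}}

```text
time: 5.95
position: [0.5246, 0.1332, 0.0577]
tool_rot: [-0.17, -3.136, 0.0]
ft_force: [-0.5, -0.6, -0.4]
grip_width: 0.007
grip_force: 0.0
```

Run:
```python
from h import *
s=ctrl.get_state(); im=ctrl.get_image("wrist")[:,:,::-1]; cv2.imwrite('pics/w3.png',im)
sc=ctrl.get_image("scene")[:,:,::-1]
a=cv2.resize(im[165:265,200:330],(520,400),interpolation=cv2.INTER_NEAREST); b=cv2.resize(sc[145:185,258:286],(280,400),interpolation=cv2.INTER_NEAREST)
a=np.hstack([a,b]);a=(255*(a/255.)**.4).astype(np.uint8); cv2.imwrite('pics/c3.png',a)
top=cv2.imread('pics/top0.png')
print('glue cap',on('top',(328.5,219.5),.115),'base',on('top',(323,224),0.05))
print('bird',on('top',(147,180),.15),on('top',(132,243),.15))
```

```text
glue cap [ 0.50900942 -0.17294943  0.115     ] base [ 0.50434612 -0.17058894  0.05      ]
bird [0.54277848 0.31641696 0.15      ] [0.37622293 0.3212258  0.15      ]
```

View pics/c3.png

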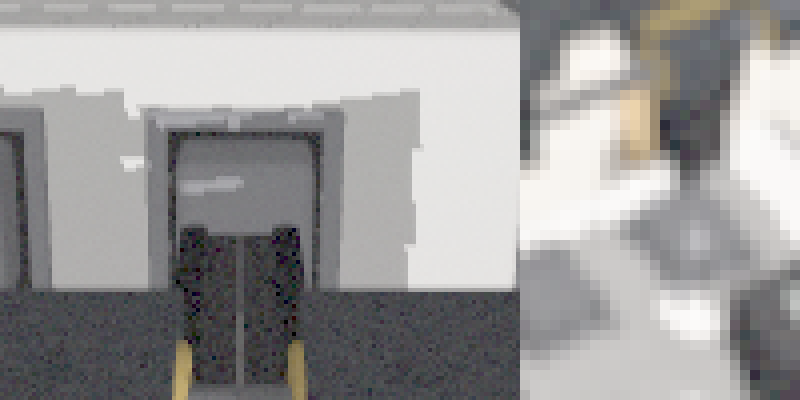

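Request:
{"op": "step_arm", "data": {"commands": [{"travel": [0,0,0.002],"turn": [0,0,0]},{"travel": [0,0,0.004],"turn": [0,0,0]},{"travel": [0,0,0.004],"turn": [0,0,0]}]}}

```text
time: 6.35
position: [0.5246, 0.1332, 0.0537]
tool_rot: [-0.17, -3.136, 0.0]
ft_force: [0.3, 0.3, -0.7]
grip_width: 0.006
grip_force: 0.0
```

Request:
{"op": "step_arm", "data": {"commands": [{"travel": [0,0,0.002],"turn": [0,0,0]},{"travel": [0,0,0.003],"turn": [0,0,0]},{"travel": [0,0,0.003],"turn": [0,0,0]}]}}

```text
time: 6.65
position: [0.5247, 0.1333, 0.0509]
tool_rot: [-0.17, -3.137, 0.0]
ft_force: [0.8, 1.6, 1.0]
grip_width: 0.007
grip_force: 0.0
```

```bash
cat >> h.py <<'E'
def F(n=4):
    v=[]
    for _ in range(n): ctrl.get_image('wrist'); s=ctrl.get_state(); v.append(np.r_[s['ft_force'],s['torque'],s['position'][2]])
    print('t',round(s['time'],2),np.mean(v,0).round(4))
E
python3 -c "
from h import *
F()"
```

```text
t 6.85 [ 0.247  -0.3853  0.5276  0.006   0.0102  0.0083  0.0511]
```

Request:
{"op": "step_arm", "data": {"commands": [{"travel": [0,0,0.001],"turn": [0,0,0]},{"travel": [0,0,0.001],"turn": [0,0,0]}]}}

```text
time: 7.05
position: [0.5248, 0.1333, 0.05]
tool_rot: [-0.17, -3.137, -0.0]
ft_force: [0.0, -0.1, -0.5]
grip_width: 0.002
grip_force: 0.0
```

```bash
python3 -c "
from h import *
F()"
```

```text
t 7.25 [ 0.3243 -0.0187  0.0034  0.0376  0.0057 -0.0046  0.0501]
```

Request:
{"op": "step_arm", "data": {"commands": [{"travel": [0,0,0.0015],"turn": [0,0,0]},{"travel": [0,0,0.003],"turn": [0,0,0]},{"travel": [0,0,0.003],"turn": [0,0,0]}]}}

```text
time: 7.55
position: [0.5246, 0.1332, 0.0468]
tool_rot: [-0.17, -3.137, 0.0]
ft_force: [0.2, 0.1, 0.3]
grip_width: 0.005
grip_force: 0.0
```

```bash
python3 -c "
from h import *
F(2)"
```

```text
t 7.65 [-0.3041  0.0293 -0.6769  0.0239  0.0186 -0.0034  0.0469]
```

Request:
{"op": "step_arm", "data": {"commands": [{"travel": [0,0,0.0015],"turn": [0,0,0]},{"travel": [0,0,0.003],"turn": [0,0,0]},{"travel": [0,0,0.003],"turn": [0,0,0]}]}}

```text
time: 7.95
position: [0.5246, 0.1332, 0.0438]
tool_rot: [-0.17, -3.137, 0.0]
ft_force: [-0.4, -0.5, -0.0]
grip_width: 0.005
grip_force: 0.0
```

Request:
{"op": "step_arm", "data": {"commands": [{"travel": [0,0,0.0015],"turn": [0,0,0]},{"travel": [0,0,0.002],"turn": [0,0,0]},{"travel": [0,0,0.002],"turn": [0,0,0]}]}}

```text
time: 8.25
position: [0.5248, 0.1333, 0.0419]
tool_rot: [-0.17, -3.137, 0.0]
ft_force: [-0.2, 0.7, -0.2]
grip_width: 0.008
grip_force: 0.0
```

```bash
python3 -c "
from h import *
F(2)
s=ctrl.get_state()
im=cv2.imread('pics/w3.png')
sc=ctrl.get_image('scene')[:,:,::-1];im=ctrl.get_image('wrist')[:,:,::-1]
a=cv2.resize(im[165:265,200:330],(520,400),interpolation=cv2.INTER_NEAREST); b=cv2.resize(sc[145:185,258:286],(280,400),interpolation=cv2.INTER_NEAREST)
a=np.hstack([a,b]);a=(255*(a/255.)**.4).astype(np.uint8); cv2.imwrite('pics/c4.png',a)"
```

```text
t 8.35 [-0.1373  0.4786  0.0047  0.0111 -0.004   0.0049  0.0421]
```

View pics/c4.png

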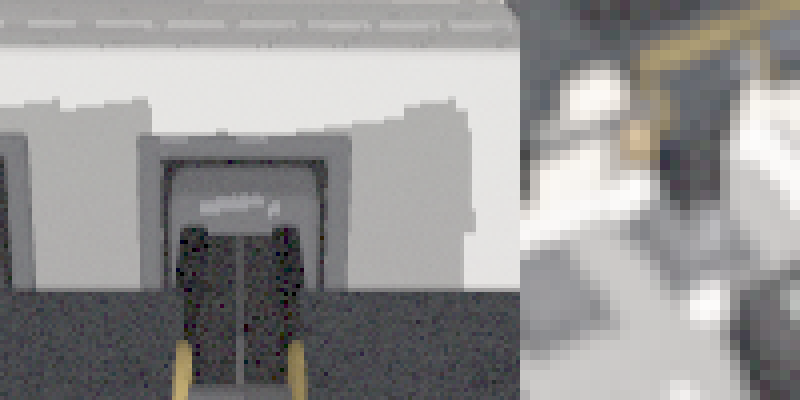

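K1's frame now surrounds the fingertips at column 260 in the wrist view, and the fingertips cover part of the cap in the scene view. They are still a few millimetres above it.

Request:
{"op": "step_arm", "data": {"commands": [{"travel": [0,0,0.0015],"turn": [0,0,0]},{"travel": [0,0,0.002],"turn": [0,0,0]},{"travel": [0,0,0.002],"turn": [0,0,0]}]}}

```text
time: 8.75
position: [0.5247, 0.1333, 0.0399]
tool_rot: [-0.17, -3.137, 0.0]
ft_force: [-0.1, 0.8, -0.7]
grip_width: 0.003
grip_force: 0.0
```

```bash
python3 -c "
from h import *
F(2)"
```

```text
t 8.85 [-0.0644 -0.302   0.6107  0.0216  0.001   0.0306  0.04  ]
```

Request:
{"op": "step_arm", "data": {"commands": [{"travel": [0,0,0.0015],"turn": [0,0,0]},{"travel": [0,0,0.002],"turn": [0,0,0]},{"travel": [0,0,0.002],"turn": [0,0,0]}]}}

```text
time: 9.15
position: [0.5247, 0.1333, 0.0379]
tool_rot: [-0.17, -3.137, 0.0]
ft_force: [-0.8, -0.0, -0.5]
grip_width: 0.012
grip_force: 0.0
```

```bash
python3 -c "
from h import *
F(2)"
```

```text
t 9.25 [ 0.4896 -0.0833 -0.1567  0.029   0.0038  0.0074  0.038 ]
```

Request:
{"op": "step_arm", "data": {"commands": [{"travel": [0,0,0.0015],"turn": [0,0,0]},{"travel": [0,0,0.002],"turn": [0,0,0]},{"travel": [0,0,0.002],"turn": [0,0,0]}]}}

```text
time: 9.55
position: [0.5248, 0.1333, 0.0359]
tool_rot: [-0.17, -3.137, 0.0]
ft_force: [-0.8, -0.0, -1.2]
grip_width: 0.004
grip_force: 0.0
```

```bash
python3 -c "
from h import *
F(2)"
```

```text
t 9.65 [ 0.0942  0.6134  0.5123  0.0053 -0.0053  0.0219  0.036 ]
```

Request:
{"op": "step_arm", "data": {"commands": [{"travel": [0,0,0.0015],"turn": [0,0,0]},{"travel": [0,0,0.002],"turn": [0,0,0]},{"travel": [0,0,0.002],"turn": [0,0,0]}]}}

```text
time: 9.95
position: [0.525, 0.1334, 0.0342]
tool_rot: [0.17, 3.137, 0.0]
ft_force: [-0.1, 0.1, 1.6]
grip_width: 0.007
grip_force: 0.8
```

```bash
python3 -c "
from h import *
F(2)"
```

```text
t 10.05 [ 0.1705  0.1389  1.9     0.0171  0.0387 -0.0218  0.0343]
```

Request:
{"op": "step_arm", "data": {"commands": [{"travel": [0,0,0.001],"turn": [0,0,0]},{"travel": [0,0,0.001],"turn": [0,0,0]}]}}

```text
time: 10.25
position: [0.525, 0.1334, 0.0332]
tool_rot: [0.17, 3.137, 0.0]
ft_force: [-0.1, 0.8, 2.4]
grip_width: 0.004
grip_force: 1.3
```

```bash
python3 -c "
from h import *
F(3)"
```

```text
t 10.4 [-0.1087  0.3612  2.274   0.0024  0.0867 -0.0196  0.0332]
```

K1 yields at about 2.4 N, so it is up, and an up cap meets the fingertips at TCP z of about 0.0343. Next is K2.

Request:
{"op": "step_arm", "data": {"commands": [{"travel": [0,0,-0.012],"turn": [0,0,0]},{"travel": [0,-0.02,-0.012],"turn": [0,0,0]},{"travel": [0,-0.04,-0.012],"turn": [0,0,0]},{"travel": [0,-0.056,-0.012],"turn": [0,0,0]},{"travel": [0,-0.056,-0.012],"turn": [0,0,0]}]}}

```text
time: 10.9
position: [0.5187, 0.0749, 0.0454]
tool_rot: [0.176, 3.137, -0.001]
ft_force: [-0.5, -0.5, -0.5]
grip_width: 0.008
grip_force: 0.0
```

Request:
{"op": "step_arm", "data": {"commands": [{"travel": [0,0,0.005],"turn": [0,0,0]},{"travel": [0,0,0.009],"turn": [0,0,0]},{"travel": [0,0,0.0105],"turn": [0,0,0]},{"travel": [0,0,0.0115],"turn": [0,0,0]},{"travel": [0,0,0.0115],"turn": [0,0,0]}]}}

```text
time: 11.4
position: [0.5186, 0.0786, 0.0335]
tool_rot: [-0.168, -3.137, -0.001]
ft_force: [-0.6, 1.0, 1.8]
grip_width: 0.011
grip_force: 1.1
```

```bash
python3 -c "
from h import *
F(3)"
```

```text
t 11.55 [-0.7152  0.9466  2.0189  0.3076  0.212  -0.0038  0.0337]
```

Request:
{"op": "step_arm", "data": {"commands": [{"travel": [0,0,0.001],"turn": [0,0,0]},{"travel": [0,0,0.001],"turn": [0,0,0]}]}}

```text
time: 11.75
position: [0.5191, 0.078, 0.0328]
tool_rot: [0.17, 3.136, 0.001]
ft_force: [-0.8, 1.9, 2.6]
grip_width: 0.002
grip_force: 1.4
```

```bash
python3 -c "
from h import *
F(3)
s=ctrl.get_state();print(s['position'],s['grip_force'])"
```

```text
t 11.9 [-1.3076  2.1545  2.8935  0.4731  0.1533 -0.0062  0.0328]
[0.51910323 0.07790552 0.032771  ] 1.384892368951114
```

K2 is up as well: it touches at the same height with spring force, and the sideways force looks like friction from unsettled motion. Next is K3, letting the arm settle before contact.

Request:
{"op": "step_arm", "data": {"commands": [{"travel": [0,0,-0.012],"turn": [0,0,0]},{"travel": [0,-0.02,-0.012],"turn": [0,0,0]},{"travel": [0,-0.04,-0.012],"turn": [0,0,0]},{"travel": [0,-0.056,-0.012],"turn": [0,0,0]},{"travel": [0,-0.056,-0.012],"turn": [0,0,0]}]}}

```text
time: 12.4
position: [0.5126, 0.0186, 0.045]
tool_rot: [0.177, 3.136, -0.002]
ft_force: [0.2, 0.2, 0.2]
grip_width: 0.002
grip_force: 0.0
```

Request:
{"op": "step_arm", "data": {"commands": [{"travel": [0,0,0.003],"turn": [0,0,0]},{"travel": [0,0,0.006],"turn": [0,0,0]},{"travel": [0,0,0.009],"turn": [0,0,0]},{"travel": [0,0,0.009],"turn": [0,0,0]},{"travel": [0,0,0.009],"turn": [0,0,0]}]}}

```text
time: 12.9
position: [0.5126, 0.0224, 0.0353]
tool_rot: [-0.168, -3.137, 0.0]
ft_force: [1.0, 0.4, -0.1]
grip_width: 0.004
grip_force: 0.0
```

Request:
{"op": "step_arm", "data": {"commands": [{"travel": [0,0,0.001],"turn": [0,0,0]},{"travel": [0,0,0.002],"turn": [0,0,0]},{"travel": [0,0,0.0025],"turn": [0,0,0]},{"travel": [0,0,0.0025],"turn": [0,0,0]}]}}

```text
time: 13.3
position: [0.5127, 0.0219, 0.033]
tool_rot: [-0.17, -3.137, -0.0]
ft_force: [0.1, -0.4, -0.2]
grip_width: 0.006
grip_force: 0.0
```

```bash
python3 -c "
from h import *
F(3)
s=ctrl.get_state();print(s['position'],s['grip_force'])"
```

```text
t 13.45 [-0.0982  0.1875 -0.2297  0.0064  0.0142 -0.0128  0.0331]
[0.51280182 0.02196374 0.03310756] 0.0
```

K3 gives no contact at the up height, so it is the latched one. I'll lower gently to tap it.

Request:
{"op": "step_arm", "data": {"commands": [{"travel": [0,0,0.001],"turn": [0,0,0]},{"travel": [0,0,0.002],"turn": [0,0,0]},{"travel": [0,0,0.003],"turn": [0,0,0]},{"travel": [0,0,0.003],"turn": [0,0,0]}]}}

```text
time: 13.85
position: [0.5128, 0.022, 0.0302]
tool_rot: [0.17, 3.137, 0.0]
ft_force: [-1.0, -0.2, 1.9]
grip_width: 0.007
grip_force: 1.2
```

Request:
{"op": "step_arm", "data": {"commands": [{"travel": [0,0,0.0005],"turn": [0,0,0]},{"travel": [0,0,0.0005],"turn": [0,0,0]}]}}

```text
time: 14.05
position: [0.5128, 0.022, 0.0298]
tool_rot: [0.17, 3.137, 0.0]
ft_force: [-1.3, 0.1, 3.7]
grip_width: 0.005
grip_force: 1.9
```

K3 was touched at 3.7 N, below its yield force, and is confirmed as the latched key. Next is K4.

Request:
{"op": "step_arm", "data": {"commands": [{"travel": [0,0,-0.015],"turn": [0,0,0]},{"travel": [0,-0.02,-0.015],"turn": [0,0,0]},{"travel": [0,-0.04,-0.015],"turn": [0,0,0]},{"travel": [0,-0.056,-0.015],"turn": [0,0,0]},{"travel": [0,-0.056,-0.015],"turn": [0,0,0]}]}}

```text
time: 14.55
position: [0.5064, -0.0363, 0.0444]
tool_rot: [0.176, 3.137, -0.002]
ft_force: [0.4, -0.5, -0.1]
grip_width: 0.003
grip_force: 0.0
```

Request:
{"op": "step_arm", "data": {"commands": [{"travel": [0,0,0.003],"turn": [0,0,0]},{"travel": [0,0,0.006],"turn": [0,0,0]},{"travel": [0,0,0.009],"turn": [0,0,0]},{"travel": [0,0,0.009],"turn": [0,0,0]},{"travel": [0,0,0.009],"turn": [0,0,0]}]}}

```text
time: 15.05
position: [0.5067, -0.0333, 0.0354]
tool_rot: [-0.169, -3.137, -0.0]
ft_force: [-0.3, 0.1, -0.4]
grip_width: 0.006
grip_force: 0.0
```

Request:
{"op": "step_arm", "data": {"commands": [{"travel": [0,0,0.001],"turn": [0,0,0]},{"travel": [0,0,0.002],"turn": [0,0,0]},{"travel": [0,0,0.0025],"turn": [0,0,0]},{"travel": [0,0,0.0025],"turn": [0,0,0]}]}}

```text
time: 15.45
position: [0.507, -0.0335, 0.0333]
tool_rot: [0.17, 3.137, 0.001]
ft_force: [-0.1, 1.1, 2.3]
grip_width: 0.006
grip_force: 1.2
```

```bash
python3 -c "
from h import *
F(3)
s=ctrl.get_state();print(s['position'],s['grip_force'])"
```

```text
t 15.6 [-0.4849  0.8906  3.0512  0.1524  0.0829 -0.0298  0.0333]
[ 0.50699256 -0.03354519  0.03328734] 1.2353569202969084
```

K4 is touched and up. Now back to K3 to press it to the bottom.

Request:
{"op": "step_arm", "data": {"commands": [{"travel": [0,0,-0.012],"turn": [0,0,0]},{"travel": [0,0.02,-0.012],"turn": [0,0,0]},{"travel": [0,0.04,-0.012],"turn": [0,0,0]},{"travel": [0,0.056,-0.012],"turn": [0,0,0]},{"travel": [0,0.056,-0.012],"turn": [0,0,0]}]}}

```text
time: 16.1
position: [0.5131, 0.0244, 0.0456]
tool_rot: [0.164, 3.137, 0.001]
ft_force: [0.7, -0.0, -0.4]
grip_width: 0.005
grip_force: 0.0
```

Request:
{"op": "step_arm", "data": {"commands": [{"travel": [0,0,0.003],"turn": [0,0,0]},{"travel": [0,0,0.006],"turn": [0,0,0]},{"travel": [0,0,0.009],"turn": [0,0,0]},{"travel": [0,0,0.012],"turn": [0,0,0]},{"travel": [0,0,0.014],"turn": [0,0,0]}]}}

```text
time: 16.6
position: [0.5125, 0.0214, 0.0306]
tool_rot: [-0.171, -3.136, 0.0]
ft_force: [-0.2, -0.2, -1.0]
grip_width: 0.006
grip_force: 0.0
```

Request:
{"op": "step_arm", "data": {"commands": [{"travel": [0,0,0.0015],"turn": [0,0,0]},{"travel": [0,0,0.003],"turn": [0,0,0]},{"travel": [0,0,0.004],"turn": [0,0,0]},{"travel": [0,0,0.0045],"turn": [0,0,0]},{"travel": [0,0,0.0045],"turn": [0,0,0]}]}}

```text
time: 17.1
position: [0.5126, 0.0215, 0.027]
tool_rot: [-0.17, -3.136, 0.001]
ft_force: [-3.5, -2.3, 7.2]
grip_width: 0.005
grip_force: 3.2
```

Request:
{"op": "step_arm", "data": {"commands": [{"travel": [0,0,0.001],"turn": [0,0,0]},{"travel": [0,0,0.002],"turn": [0,0,0]},{"travel": [0,0,0.002],"turn": [0,0,0]}]}}

```text
time: 17.4
position: [0.5126, 0.0215, 0.0259]
tool_rot: [-0.17, -3.136, -0.0]
ft_force: [-5.8, -1.5, 13.0]
grip_width: 0.005
grip_force: 6.3
```

It is at the bottom, at 13 N against the stop. I'll release it and check the key by feel on the way up.

Request:
{"op": "step_arm", "data": {"commands": [{"travel": [0,0,-0.003],"turn": [0,0,0]},{"travel": [0,0,-0.006],"turn": [0,0,0]},{"travel": [0,0,-0.0085],"turn": [0,0,0]},{"travel": [0,0,-0.0085],"turn": [0,0,0]}]}}

```text
time: 17.8
position: [0.5131, 0.0219, 0.0334]
tool_rot: [0.17, 3.136, 0.0]
ft_force: [-1.5, -1.4, 2.5]
grip_width: 0.003
grip_force: 1.6
```

```bash
python3 -c "
from h import *
F(3)
s=ctrl.get_state();print(s['position'],s['grip_force'])"
```

```text
t 17.95 [-0.7967 -1.1014  3.4316 -0.3156  0.2221  0.0065  0.0332]
[0.51309874 0.02186751 0.0331022 ] 1.6346700491703814
```

K3 follows the fingers up to the same height as its neighbours, so it has sprung up. I'll raise the arm clear, then hand in.

Request:
{"op": "step_arm", "data": {"commands": [{"travel": [0,0,-0.01],"turn": [0,0,0]},{"travel": [0,0,-0.03],"turn": [0,0,0]},{"travel": [0,0,-0.06],"turn": [0,0,0]},{"travel": [0,0,-0.08],"turn": [0,0,0]},{"travel": [0,0,-0.08],"turn": [0,0,0]}]}}

```text
time: 18.45
position: [0.5153, 0.0228, 0.1164]
tool_rot: [0.169, 3.131, 0.004]
ft_force: [-0.2, -0.0, 0.8]
grip_width: 0.006
grip_force: 0.0
```

Run:
```python
from h import *
im=ctrl.get_image("wrist")[:,:,::-1]; print(ctrl.get_state()['position'])
a=cv2.resize(im[100:300,0:400],(800,400)); cv2.imwrite('pics/end.png',(255*(a/255.)**.5).astype(np.uint8))
```

```text
[0.51402514 0.02264433 0.11456297]
```

View pics/end.png

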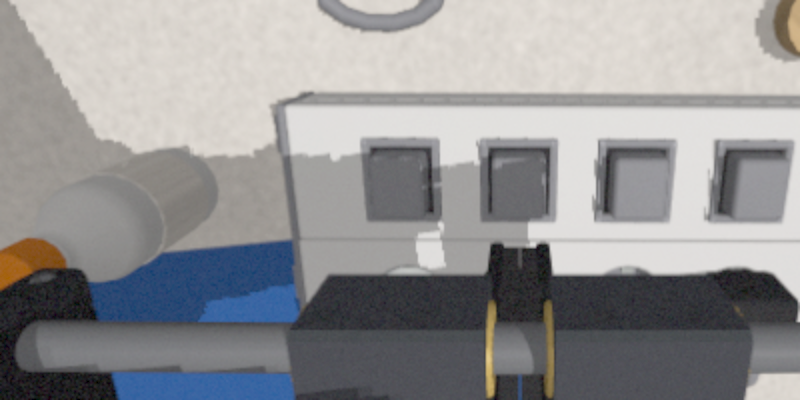

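The final view shows the four keys at crop positions (400,180), (518,180), (638,180) and (755,180), all looking alike. The glue bottle, disc and scissors are undisturbed.

```bash
python3 -c "
from bench import ctrl
print(ctrl.close_job())"
```

```text
the job is handed in; nothing more can be done
None
```

I tapped all four keys from left to right, pressed the latched third key to the bottom, and felt it spring back up level with the others; the job is handed in (result not reported) at about 18.5 s of the 48 s limit.

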